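Unclip the long piston rod and lay it on the V-rest

ROBOT

A 7-joint arm with a two-finger parallel gripper is mounted at the origin on a cart in front of the work surface, level with it; the furniture and walls round the work are solid. World frame = base frame: x ahead of the robot, y to its left, z up, the work surface at z = 0. Lengths are in mm, angles in degrees, forces in N, time in s.
With the tool pointing down it reaches from about 425 to 1025 mm from the base axis. Payload 9.4 kg.
Tool frame: the origin (TCP) lies at the very end of the fingers, on their centre line; the grasp point (between the pads) lies 19 mm behind it; z points along the fingers, y is the direction in which the jaws open and shut (so a half turn about z gives the same grasp; the last joint's range is limited). The gripper opens to 93 mm and grips with 3 to 60 N. Pads are 15 mm wide; open, the fingers measure 128 mm over their backs; the gripper's body (75 mm by 188 mm) begins 65 mm behind the grasp point.
Start: joints at [-78.765, 34.337, -0.143, 91.639, 0.103, 54.024, -4.572], TCP at [195.341, 698.188, 218.618] pointing down, gripper open.
Joint ranges: [-147.43, 147.43], [-19.82, 112.94], [-74.19, 73.91], [6.32, 146.72], [-59.91, 239.91], [6.04, 106.73], [-150.56, 150.56]. Speed limits (degrees/s): [127.2, 127.2, 172.46, 172.46, 180, 180, 180].

INTERFACE

Orientations are given as a 3x3 rotation matrix whose columns are the frame's x, y, z axes.
In Python, from bench import arm gives the robot as it stands.
- The arm moves only by the tool apply_moves, never from a script. Its argument "motion" is text: rows parted by semicolons, each of 7 numbers parted by spaces: the closure, from 0 (fully open) to 1 (shut), then the shift along the tool's x, y, z in mm, then the turn, a rotation vector about the tool's x, y, z in degrees. In form: fingers x y z wx wy wz; .... A call has 1 to 10 rows; each row shifts and turns the commanded pose from where the row before left it, along the tool's axes as they then stand; what a row does not reach is not made up. A row lasts 1/10 s, in which the tool goes at most 50 mm and 8.59 degrees, less where a joint would pass 70% of its speed; a pose out of reach is approached as far as the arm can. A call with a gripper value outside its range is refused whole. The fingers move at their own pace and stop on an object; "newtons" is the grip in N (left out, the last holds). Time passes only in rows, so rows that do not move let the fingers close. It gives the time, the measured TCP pose, the force and the opening at its end, in the units of the state.
- arm.observe(): the state, without advancing time (a new reading comes with each control period).
- arm.camera(name): name is "side" or "top" or "wrist"; returns a dict with "pixels" (420x560x3 uint8, blue, green, red), "fov_y" (degrees; the focal length in pixels is half the picture's height over the tangent of half this angle, whatever the lens; pixels are square), "cx", "cy" (the principal point, pixels), "distortion" ([k1, k2, p1, p2, k3] as OpenCV has them; the pictures are not rectified), "extrinsics" (4x4, takes a point from world to camera coordinates); the wrist camera has in their place "hand_eye" (4x4, takes a point from camera to tool coordinates, whose origin is the TCP and whose axes are the flange's). Camera axes: x right, y up, looking along -z (the intrinsics and any distortion apply to the point x, -y, -z); pixel columns grow to the right and rows downward; lengths in mm; the calibration is good to about 2 mm. A picture is of the moment at which its call begins: read the wrist's pose just before it. There is no depth.
- arm.hand_in(): hands the job in, once; it reports no verdict.
The state is a dict: "clock": time; "qpos": joint angles; "qd": joint speeds; "tau": joint torques, N m; "tcp_pos": TCP position; "tcp_rot": TCP orientation; "contact_force": force on the tool from outside, world axes, zero at the start; "ft_torque": the same for the moment, N m; "grip_width": opening from 0.0 (shut) to 1.0 (fully open).
Only numpy, scipy, OpenCV 4.12 (cv2) and the standard library are available. Lean on these libraries where they do the work, as an engineer would, in place of code of your own. Each camera call takes 0.05 s, during which the arm holds its last target.

TASK

Two piston rods are held in spring-clip stands, a long one and a short one. Grip the long rod, pull it forward out of its clips (out through their open mouths, not endways), and lay it level in both V-heads of the low rest, with about the same length overhanging at each end. Leave the short rod in its clips.

Things in the scene. Friction and masses are not known exactly. Their poses are not given: they have to be found in the camera images.
- rod_long: long piston rod: plain bright steel round bar, 20 mm diameter, 200 mm long (last 22 mm at its +y end a thinner screw thread), 0.24 kg. Origin on its axis at mid-length, y axis along the bar. Starts level in the two clips of stand_long, its middle within 8 mm of midway between them; grip it there from above, between the clips. Both clips together let go at a forward pull of about 18 N.
- rod_short: short piston rod: same look and 20 mm diameter, but 140 mm long, 0.17 kg; origin on its axis at mid-length, y axis along the bar. It sits in the two clips of the other, identical stand and must stay there.
- stand_long: fixed stand of the long rod: plate 80x136x8 mm, two posts at y +-50 mm, 126 mm high, 17 mm behind (+x) the rod axis, each with a sprung C-clip 13 mm wide, 16 mm to the front, 15 mm up. Origin on the bench 110 mm below the clipped rod's axis, midway between clips; y along the rod. Mouths open to its -x, towards the robot; rod is free 25 mm forward. Between the posts all is open for fingers.
- v_rest: fixed low rest: plate 60x130x8 mm with two aluminium V-heads 14 mm thick on pillars at y = +-50 mm, nothing between them above the plate. Origin on the bench under its middle; y axis is the line along which a rod lies, z up. The Vs are right-angled, 43 mm wide at the top, tips 57 mm above the bench; a 20 mm rod lying in them has its axis 50 mm above the bench.
There are look-alikes about, which are no part of the job. What is shaped like the v_rest but turquoise is not meant.

How it is judged (in metres and radians):
On the way:
1. the long rod has been pulled forward out of its clips: its middle more than 22 mm in front of its clipped place, still within 60 mm of clip height and less than 50 mm off to the side (x of rod_long in the frame of stand_long below -0.022 m and y of rod_long in the frame of stand_long between -0.05 and 0.05 m and z of rod_long in the frame of stand_long between 0.05 and 0.17 m), for 0.1 s.
At the end, for the whole second after the job is handed in: the long rod lies at rest in both V-heads of the low rest (axis within 12 mm of the middle of the Vs, within 6 mm of its seated height of 50 mm, along the rest within 8 degrees), its middle within 25 mm of the rest's middle; the short rod is still in its clips (within 20 mm of where it was) (x of rod_long in the frame of v_rest between -0.012 and 0.012 m and y of rod_long in the frame of v_rest between -0.025 and 0.025 m and z of rod_long in the frame of v_rest between 0.044 and 0.056 m and angle between the y axis of rod_long and the y axis of v_rest, either way round below 0.14 rad and linear speed of rod_long below 0.03 m/s and distance of rod_short from where it was at the start of the episode below 0.02 m); the robot touches nothing.
It fails at once if the short rod is pulled, pushed or knocked more than 20 mm from its place (distance of rod_short from where it was at the start of the episode above 0.02 m).
It also fails if it takes over 42 s, if anything falls off the work surface, if the arm or the gripper's body presses on something with over 40 N, if the wrist force passes 120 N, or if a joint passes its speed limit or range.

## Working session

There is one attempt and no reset: what is moved stays moved. The work goes in short steps, Python scripts to look and compute and a tool call to move; the robot and the scene stay as the last step left them, time stands still between calls to the robot, and variables do not carry over. Pictures are saved under pics/ and viewed, and the job is handed in when it is done.

Besides the shell and the picture viewer there is one more tool, called after "Request:" as a command line: name --argument value ..., lists and objects as JSON in quotes. apply_moves: Moves the arm, as the interface text tells. Its arguments: {"type":"object","properties":{"motion":{"type":"string"},"newtons":{"type":"number"}},"required":["motion"]}

```bash
mkdir -p pics; ls
cat > h.py <<'E'
import numpy as np, cv2, json
from bench import arm
def snap(n,f):
    s=arm.observe(); c=arm.camera(n); cv2.imwrite('pics/%s.png'%f,c['pixels'])
    d={k:(np.array(v).tolist() if k!='pixels' else None) for k,v in c.items()}
    d['tcp_pos']=np.array(s['tcp_pos']).tolist(); d['tcp_rot']=np.array(s['tcp_rot']).tolist()
    json.dump(d,open('pics/%s.json'%f,'w')); return c
def load(f): return json.load(open('pics/%s.json'%f))
def ray(d,uv):
    f=210/np.tan(np.radians(d['fov_y'])/2)
    K=np.array([[f,0,d['cx']],[0,f,d['cy']],[0,0,1]])
    p=cv2.undistortPoints(np.array(uv,float).reshape(-1,1,2),K,np.array(d['distortion'],float)).reshape(-1,2)
    v=np.c_[p[:,0],-p[:,1],-np.ones(len(p))]
    if 'extrinsics' in d and d.get('extrinsics') is not None:
        E=np.linalg.inv(np.array(d['extrinsics']))
    else:
        T=np.eye(4);T[:3,:3]=d['tcp_rot'];T[:3,3]=d['tcp_pos'];E=T@np.array(d['hand_eye'])
    return E[:3,3],v@E[:3,:3].T
def onz(d,uv,z):
    o,v=ray(d,uv); return o+v*((z-o[2])/v[:,2])[:,None]
def proj(d,P):
    f=210/np.tan(np.radians(d['fov_y'])/2)
    K=np.array([[f,0,d['cx']],[0,f,d['cy']],[0,0,1]])
    if d.get('extrinsics') is not None: E=np.array(d['extrinsics'])
    else:
        T=np.eye(4);T[:3,:3]=d['tcp_rot'];T[:3,3]=d['tcp_pos'];E=np.linalg.inv(T@np.array(d['hand_eye']))
    P=np.array(P,float).reshape(-1,3);Q=P@E[:3,:3].T+E[:3,3];Q=Q*[1,-1,-1]
    return cv2.projectPoints(Q,np.zeros(3),np.zeros(3),K,np.array(d['distortion'],float))[0].reshape(-1,2)
E
python3 - <<'E'
from h import *
s=arm.observe();print(s)
for n in('side','top','wrist'):
    c=snap(n,n+'0');print(n,{k:np.round(v,3).tolist() for k,v in c.items() if k!='pixels'})
E
```

```text
pics
{'clock': 0.0, 'qpos': array([-78.76494279,  34.38232858,  -0.14647964,  91.67965597,
         0.10313468,  54.02507989,  -4.57246708]), 'qd': array([ 0.00329849, -0.03884094, -0.07247665,  0.03342589, -0.07395141,
       -0.12388132,  0.05463729]), 'tau': array([ 3.01511491e-04, -7.65072584e+01,  1.49720091e+00, -2.52362537e+01,
       -5.24538662e-02,  1.66930159e-02,  1.62544734e-04]), 'tcp_pos': array([195.20686346, 697.72326025, 217.79532416]), 'tcp_rot': array([[-9.63040803e-01,  2.69355403e-01, -2.79707877e-04],
       [ 2.69355515e-01,  9.63039658e-01, -1.49131752e-03],
       [-1.32324653e-04, -1.51154049e-03, -9.99998849e-01]]), 'contact_force': array([ 0.36170082, -0.41786567,  0.02796041]), 'ft_torque': array([ 0.02177526,  0.01264231, -0.00164563]), 'grip_width': 1.001547877326801}
side {'fov_y': 54.706, 'cx': 277.867, 'cy': 213.345, 'distortion': [-0.121, 0.0, 0.0, 0.0, 0.0], 'extrinsics': [[-0.189, 0.982, -0.009, 102.06], [-0.718, -0.132, 0.684, 344.447], [0.67, 0.136, 0.73, -1275.292], [0.0, 0.0, 0.0, 1.0]]}
top {'fov_y': 55.454, 'cx': 277.297, 'cy': 214.038, 'distortion': [0.009, 0.0, 0.0, 0.0, 0.0], 'extrinsics': [[0.005, -1.0, -0.022, 23.56], [0.99, 0.002, 0.143, -533.034], [-0.143, -0.022, 0.989, -868.492], [0.0, 0.0, 0.0, 1.0]]}
wrist {'fov_y': 65.212, 'cx': 283.053, 'cy': 205.627, 'distortion': [0.025, 0.0, 0.0, 0.0, 0.0], 'hand_eye': [[-0.002, 0.968, 0.249, 68.227], [1.0, 0.001, 0.003, -0.141], [0.002, 0.249, -0.968, -166.517], [0.0, 0.0, 0.0, 1.0]]}
```

View pics/side0.png

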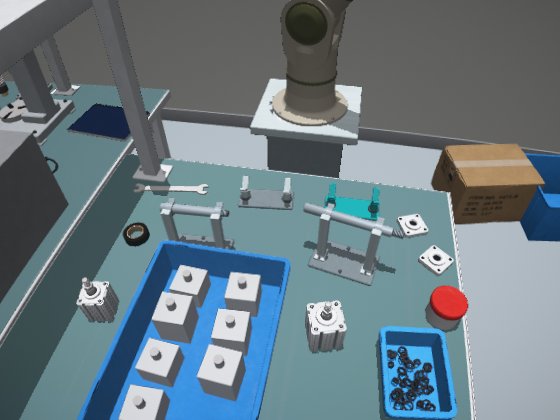

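View pics/top0.png

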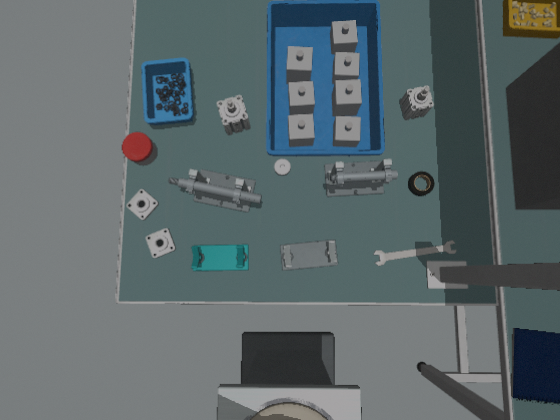

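View pics/wrist0.png

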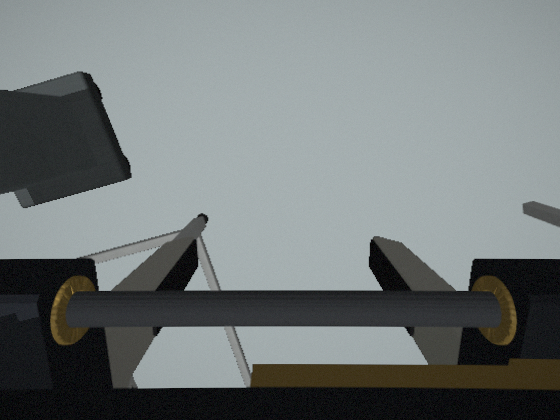

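Run:
```python
import cv2,numpy as np
t=cv2.imread('pics/top0.png');s=cv2.imread('pics/side0.png')
a=cv2.resize(t[140:285,155:290],None,fx=4,fy=4,interpolation=2)
b=cv2.resize(t[140:285,270:405],None,fx=4,fy=4,interpolation=2)
cv2.imwrite('pics/ca.png',a);cv2.imwrite('pics/cb.png',b)
cv2.imwrite('pics/cs.png',cv2.resize(s[165:295,150:410],None,fx=3,fy=3,interpolation=2))
```

```text
(no output)
```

View pics/ca.png

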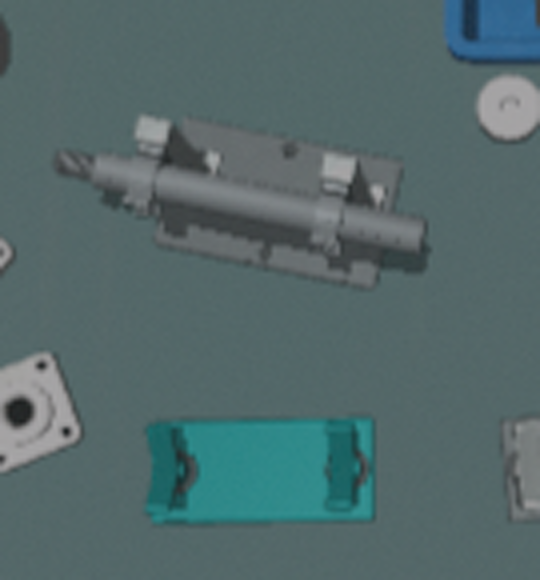

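View pics/cb.png

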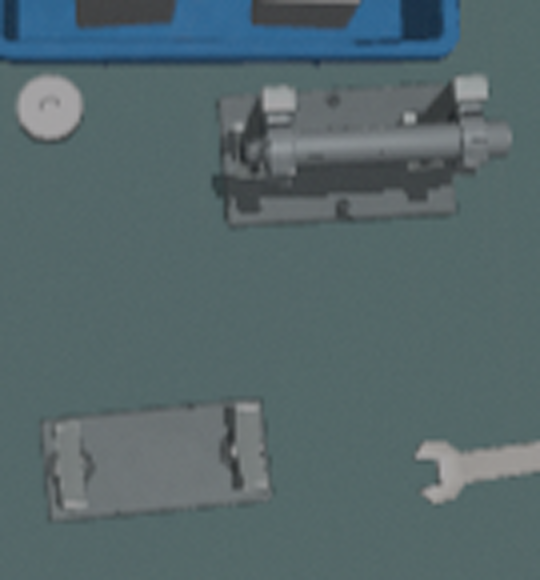

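View pics/cs.png

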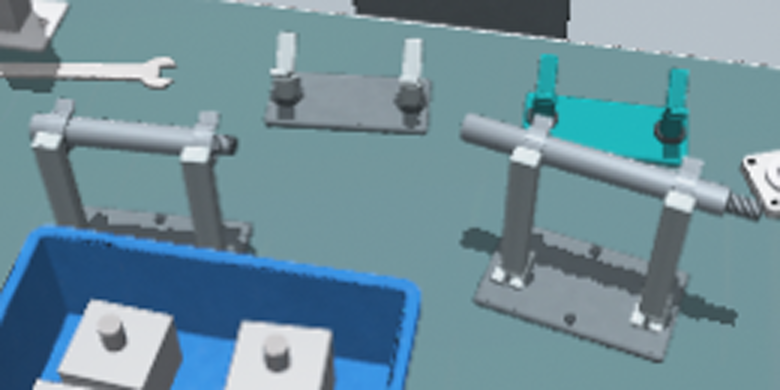

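Run:
```python
from h import *
t=load('top0');s=load('side0')
A=lambda c:np.array([[155+x/4-.4,140+y/4-.4] for x,y in c])
B=lambda c:np.array([[270+x/4-.4,140+y/4-.4] for x,y in c])
S=lambda c:np.array([[150+x/3-.3,165+y/3-.3] for x,y in c])
p=onz(t,A([(58,158),(424,235)]),110);print('rod top view',p.round(1),np.linalg.norm(p[1]-p[0]),p.mean(0))
p=onz(s,S([(757,208),(466,126)]),110);print('rod side view',p.round(1),np.linalg.norm(p[1]-p[0]),p.mean(0))
p=onz(t,B([(43,420),(262,400),(270,497),(52,520)]),8);print('rest top',p.round(1),p.mean(0),[np.linalg.norm(p[i]-p[i-1]).round(1) for i in range(4)])
p=onz(s,S([(263,122),(277,73),(431,82),(428,131)]),8);print('rest side',p.round(1),p.mean(0),[np.linalg.norm(p[i]-p[i-1]).round(1) for i in range(4)])
p=onz(t,A([(186,117),(402,160),(375,287),(156,240)]),8);print('standL',p.round(1),p.mean(0),[np.linalg.norm(p[i]-p[i-1]).round(1) for i in range(4)])
p=onz(t,B([(511,137),(252,152)]),110);print('short',p.round(1),np.linalg.norm(p[1]-p[0]),p.mean(0))
```

```text
rod top view [[597.4 254.3 110. ]
 [555.9  58.9 110. ]] 199.72486964332046 [576.66077949 156.60533213 110.        ]
rod side view [[593.3 251.8 110. ]
 [555.1  59.4 110. ]] 196.14946951970538 [574.16720864 155.60224716 110.        ]
rest top [[ 465.7   18.5    8. ]
 [ 477.7 -108.4    8. ]
 [ 421.9 -112.1    8. ]
 [ 408.3   13.1    8. ]] [443.40374787 -47.20596073   8.        ] [np.float64(57.7), np.float64(127.5), np.float64(55.9), np.float64(125.9)]
rest side [[ 481.1 -109.2    8. ]
 [ 424.4 -112.3    8. ]
 [ 412.3   14.     8. ]
 [ 467.3   20.7    8. ]] [446.30487793 -46.70837162   8.        ] [np.float64(130.6), np.float64(56.7), np.float64(126.9), np.float64(55.4)]
standL [[646.5 209.1   8. ]
 [620.1  79.2   8. ]
 [543.7  94.1   8. ]
 [571.7 224.5   8. ]] [595.4908916 151.7355084   8.       ] [np.float64(76.4), np.float64(132.6), np.float64(77.9), np.float64(133.4)]
short [[ 608.5 -228.7  110. ]
 [ 600.5  -92.8  110. ]] 136.16014293536986 [ 604.50636185 -160.72541224  110.        ]
```

Look-alikes are as follows (top view pixels):

- **Rods:** the rod at (215,190) measures 200 mm and has a thread on the +y side. The rod at (365,176) measures about 136 mm, so it is the short one.
- **Rests:** the grey rest is at (309,254) and the turquoise one at (220,257).

I choose the rod at (215,190) and the grey rest; the crops confirm both. Now I'll move above the rod.

Request:
apply_moves --motion "0 -36 -30 0 0 0 0;0 -36 -30 0 0 0 0;0 -36 -30 0 0 0 0;0 -36 -30 0 0 0 0;0 -36 -30 0 0 0 0;0 -36 -30 0 0 0 0;0 -36 -30 0 0 0 0;0 -36 -30 0 0 0 0;0 -36 -30 0 0 0 0;0 -36 -30 0 0 0 0" --newtons 60

```text
clock: 1.15
tcp_pos: [462.0, 310.5, 218.6]
tcp_rot: [[-0.963, 0.269, 0.0], [0.269, 0.963, -0.0], [-0.0, -0.0, -1.0]]
contact_force: [-0.2, 0.8, -0.5]
grip_width: 1.001
```

Request:
apply_moves --motion "0 -36 -30 0 0 0 0;0 -36 -30 0 0 0 0;0 -36 -30 0 0 0 0;0 -36 -30 0 0 0 0;0 0 0 0 0 0 8;0 0 0 0 0 0 8;0 0 0 0 0 0 8;0 0 0 0 0 0 8;0 0 0 0 0 0 8;0 0 0 0 0 0 8"

```text
clock: 2.15
tcp_pos: [567.4, 157.9, 218.5]
tcp_rot: [[-0.439, 0.898, -0.0], [0.898, 0.439, -0.0], [0.0, -0.0, -1.0]]
contact_force: [0.1, -0.8, -0.0]
grip_width: 0.999
```

Request:
apply_moves --motion "0 0 0 0 0 0 8;0 0 0 0 0 0 8;0 0 0 0 0 0 8;0 0 0 0 0 0 8;0 0 0 0 0 0 6.4;0 0 0 0 0 0 0;0 0 0 0 0 0 0"

```text
clock: 2.85
tcp_pos: [567.4, 158.1, 218.5]
tcp_rot: [[0.205, 0.979, -0.0], [0.979, -0.205, -0.0], [-0.0, -0.0, -1.0]]
contact_force: [0.6, 0.2, -0.0]
grip_width: 1.001
```

Run:
```python
from h import *
s=arm.observe();print(s['qpos'],s['tcp_pos'],s['tcp_rot'],s['clock'])
snap('wrist','w1')
```

```text
[-39.01490944  26.71845788  25.91499276 111.05421687 -15.91008166
  45.72445567 -16.11120659] [567.39856175 158.11308177 218.48791738] [[ 2.04768517e-01  9.78810401e-01 -2.32169496e-04]
 [ 9.78810369e-01 -2.04768582e-01 -2.99026263e-04]
 [-3.40231034e-04 -1.66018746e-04 -9.99999928e-01]] 2.85
```

View pics/w1.png

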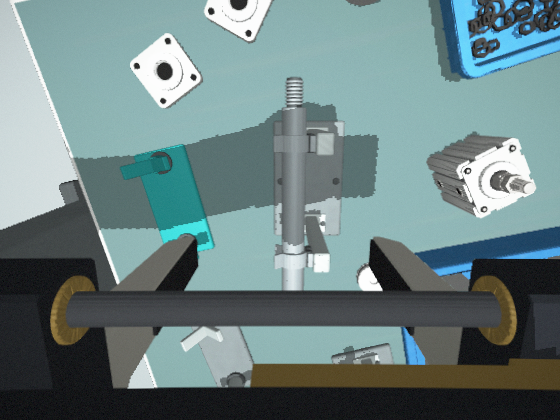

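Run:
```python
from h import *
d=load('w1');img=cv2.imread('pics/w1.png')
g=cv2.cvtColor(img,cv2.COLOR_BGR2GRAY)
for r in (85,112,125,165,185,205,220,240): print(r,g[r,272:316].tolist())
T=onz(d,[(294,77)],110);print('tip',T)
p=onz(d,[(282,144),(282,261)],122);print('clips',p.round(1),np.linalg.norm(p[1]-p[0]))
```

```text
85 [171, 172, 171, 172, 171, 171, 170, 171, 172, 170, 172, 173, 162, 135, 134, 152, 167, 183, 194, 203, 220, 232, 234, 229, 220, 208, 197, 189, 177, 163, 151, 152, 170, 174, 173, 171, 168, 169, 172, 173, 170, 173, 175, 174]
112 [172, 169, 171, 170, 143, 105, 106, 104, 104, 97, 91, 97, 101, 105, 113, 117, 122, 127, 130, 138, 145, 152, 154, 153, 153, 147, 144, 140, 142, 137, 132, 122, 121, 115, 103, 104, 106, 106, 105, 105, 104, 108, 103, 108]
125 [98, 90, 96, 112, 115, 114, 116, 115, 116, 107, 96, 93, 103, 107, 113, 119, 123, 126, 134, 138, 145, 153, 155, 154, 155, 142, 139, 139, 137, 135, 129, 124, 123, 114, 112, 118, 117, 120, 119, 121, 118, 120, 119, 118]
165 [104, 96, 88, 105, 112, 114, 113, 115, 113, 107, 91, 103, 103, 110, 115, 121, 123, 132, 137, 141, 144, 150, 153, 153, 148, 144, 139, 137, 136, 132, 127, 123, 117, 112, 114, 117, 117, 117, 116, 113, 115, 112, 115, 113]
185 [105, 101, 92, 102, 112, 115, 114, 111, 111, 101, 95, 97, 102, 108, 116, 123, 126, 131, 137, 141, 149, 150, 152, 150, 147, 140, 136, 138, 135, 130, 123, 122, 115, 110, 114, 113, 115, 112, 115, 112, 110, 111, 112, 110]
205 [169, 151, 113, 106, 116, 155, 194, 196, 198, 169, 104, 101, 104, 111, 117, 122, 125, 131, 138, 142, 144, 148, 151, 146, 143, 136, 137, 134, 131, 130, 127, 120, 126, 161, 190, 195, 196, 194, 195, 193, 200, 193, 194, 196]
220 [173, 157, 144, 141, 161, 194, 196, 194, 164, 104, 92, 100, 104, 113, 118, 122, 126, 131, 135, 141, 144, 146, 148, 145, 142, 137, 134, 131, 130, 128, 119, 112, 110, 107, 98, 103, 105, 106, 105, 102, 104, 104, 103, 103]
240 [175, 177, 174, 175, 174, 174, 175, 175, 174, 150, 126, 126, 106, 108, 119, 122, 127, 133, 135, 139, 143, 142, 142, 142, 137, 134, 131, 133, 129, 122, 120, 118, 148, 174, 166, 133, 99, 98, 99, 99, 101, 104, 102, 103]
tip [[597.02110189 255.27036248 110.        ]]
clips [[577.4 207.6 122. ]
 [556.7 110.  122. ]] 99.74224173105299
```

Run:
```python
from h import *
d=load('w1')
p=onz(d,[(294,77),(293.5,112),(293,205),(292.7,240)],110);print(p.round(1))
R=np.array(d['tcp_rot']);t=np.array(d['tcp_pos'])
print(((p-t)@R).round(1)) # tool coords
print((np.array([576.3,157,110])-t)@R, ((np.array([445,-47,50])-t)))
```

```text
[[597.  255.3 110. ]
 [591.4 229.6 110. ]
 [575.7 154.  110. ]
 [569.  122.6 110. ]]
[[101.2   9.1 108.5]
 [ 75.    8.9 108.5]
 [ -2.3   9.  108.5]
 [-34.4   8.9 108.5]]
[  0.77014929   8.95875555 108.48617581] [-122.39856175 -205.11308177 -168.48791738]
```

Request:
apply_moves --motion "0 1 9 0 0 0 0;0 0 0 20 0 0 0;0 0 0 20 0 0 0;0 0 0 20 0 0 0;0 0 0 20 0 0 0;0 0 0 20 0 0 0;0 0 0 15 0 0 0;0 0 0 12 0 0 0;0 0 0 0 0 0 0;0 0 0 0 0 0 0" --newtons 60

```text
clock: 3.9
tcp_pos: [577.0, 156.8, 91.8]
tcp_rot: [[0.208, 0.978, 0.0], [0.978, -0.208, -0.0], [0.0, 0.0, -1.0]]
contact_force: [-0.8, 0.4, 0.8]
grip_width: 0.999
```

Request:
apply_moves --motion "1 0 0 0 0 0 0;1 0 0 0 0 0 0;1 0 0 0 0 0 0;1 0 0 0 0 0 0;1 0 0 0 0 0 0;1 0 0 0 0 0 0;1 0 0 0 0 0 0;1 0 0 0 0 0 0;1 0 0 0 0 0 0;1 0 0 0 0 0 0" --newtons 60

```text
clock: 4.9
tcp_pos: [576.3, 157.1, 91.6]
tcp_rot: [[0.208, 0.978, -0.001], [0.978, -0.208, 0.0], [-0.0, -0.001, -1.0]]
contact_force: [-0.8, -0.5, 2.2]
grip_width: 0.204
```

Run:
```python
from h import *
s=arm.observe();print(s['tcp_pos'],s['contact_force'],s['ft_torque'],s['grip_width']*93)
c=snap('side','s1');cv2.imwrite('pics/s1c.png',cv2.resize(c['pixels'][100:300,180:440],None,fx=3,fy=3,interpolation=2))
```

```text
[576.26992538 157.08721648  91.63152558] [-0.84462854 -0.52530834  2.21105827] [-0.13449945  0.23666323 -0.0336254 ] 19.015529591918646
```

View pics/s1c.png

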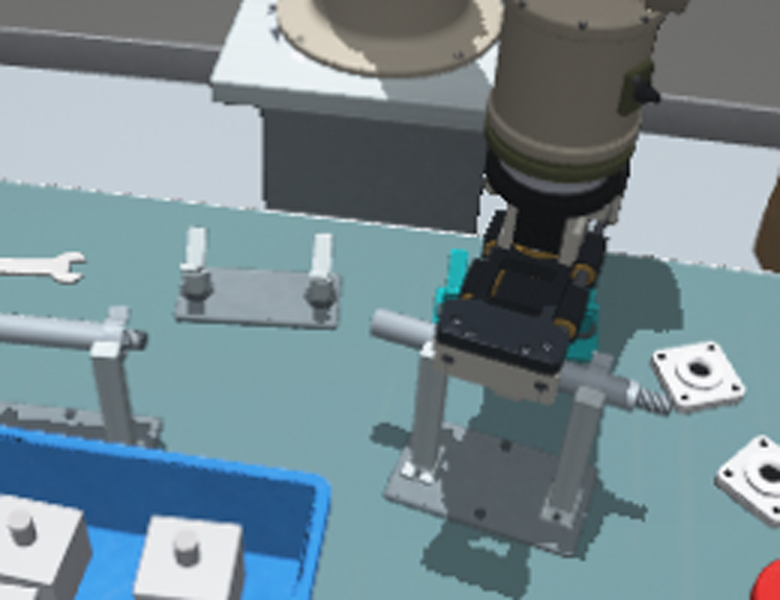

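The side view shows the gripper closed on the rod between its clips, with a width of about 19 mm. Next I'll pull forward along tool -y.

Request:
apply_moves --motion "1 0 -4 0 0 0 0;1 0 -4 0 0 0 0;1 0 -4 0 0 0 0;1 0 -4 0 0 0 0;1 0 -4 0 0 0 0;1 0 -4 0 0 0 0;1 0 -4 0 0 0 0;1 0 -4 0 0 0 0;1 0 -4 0 0 0 0;1 0 -4 0 0 0 0" --newtons 60

```text
clock: 5.95
tcp_pos: [537.0, 165.5, 91.6]
tcp_rot: [[0.208, 0.978, -0.0], [0.978, -0.208, -0.0], [-0.0, -0.0, -1.0]]
contact_force: [0.1, -0.7, -2.8]
grip_width: 0.201
```

Request:
apply_moves --motion "1 0 -5 0 0 0 0;1 0 0 0 0 0 0;1 0 0 0 0 0 0;1 0 0 0 0 0 0"

```text
clock: 6.35
tcp_pos: [532.8, 166.4, 91.7]
tcp_rot: [[0.209, 0.978, 0.0], [0.978, -0.209, 0.0], [0.0, 0.0, -1.0]]
contact_force: [0.6, 0.8, -3.0]
grip_width: 0.2
```

Run:
```python
from h import *
s=arm.observe();print(s['tcp_pos'],s['contact_force'],s['ft_torque'],s['grip_width']*93)
c=snap('side','s2');cv2.imwrite('pics/s2c.png',cv2.resize(c['pixels'][100:300,180:440],None,fx=3,fy=3,interpolation=2))
c=snap('wrist','w2');c=snap('top','t2')
```

```text
[532.840817   166.40591461  91.71167775] [ 0.56674125  0.75601706 -3.00790673] [-0.07695332  0.13475654  0.03706961] 18.643026863625717
```

View pics/s2c.png

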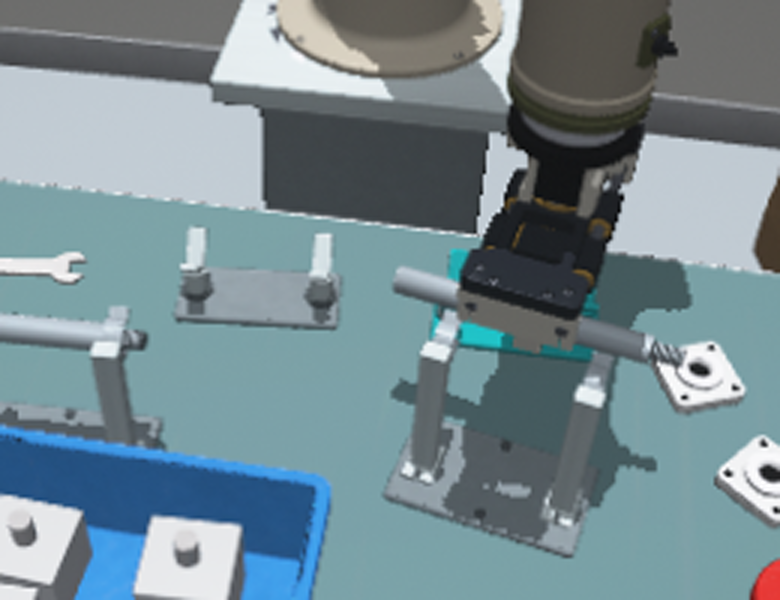

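View pics/w2.png

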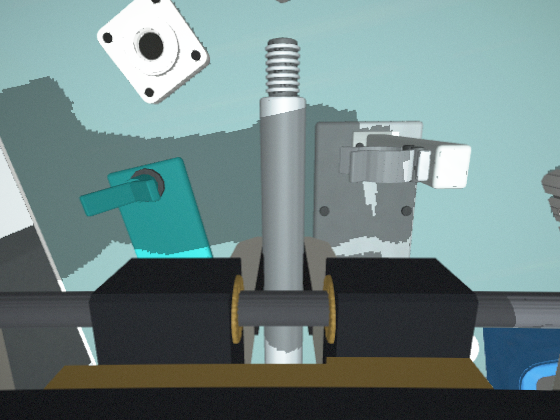

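Run:
```python
from h import *
d=load('w2');R=np.array(d['tcp_rot']);t=np.array(d['tcp_pos'])
p=onz(d,[(282.5,39),(282.5,200)],110);print(((p-t)@R).round(1))
t2=load('top0')
# V-heads in top0: detail crop
img=cv2.imread('pics/top0.png');cv2.imwrite('pics/rest.png',cv2.resize(img[232:278,274:344],None,fx=10,fy=10,interpolation=2))
img=cv2.imread('pics/s2.png');cv2.imwrite('pics/rests.png',cv2.resize(img[165:220,230:300],None,fx=10,fy=10,interpolation=2))
```

```text
[[100.8   0.5 -18.3]
 [ 32.9   0.3 -18.3]]
```

View pics/rest.png

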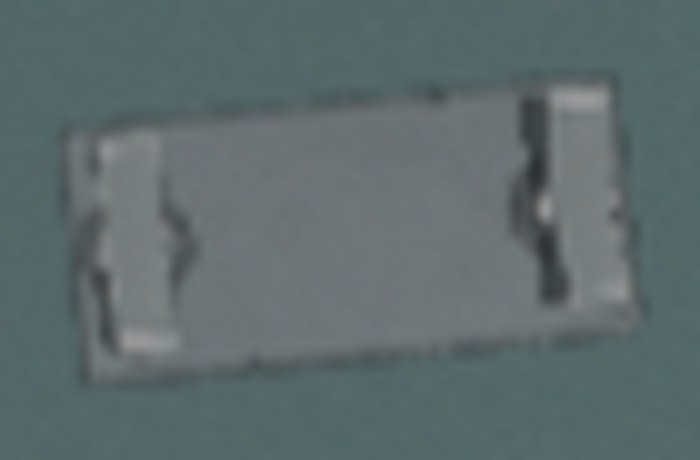

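View pics/rests.png

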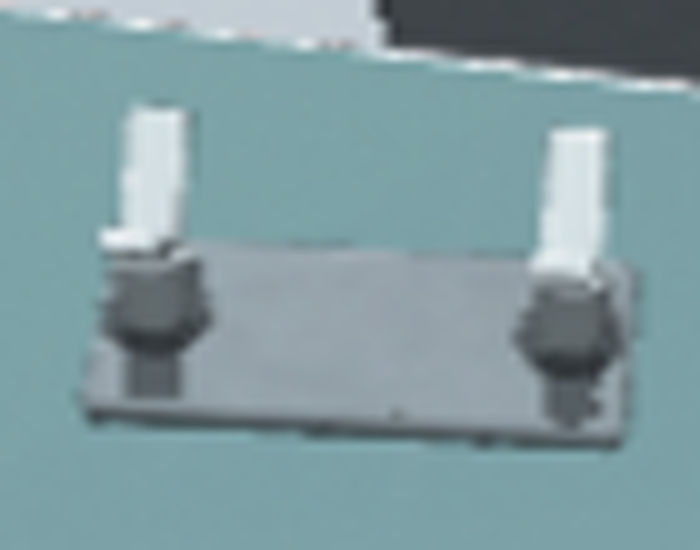

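Run:
```python
from h import *
t=load('top0')
q=np.array([(132,140),(148,342),(580,97),(608,292)])/10+[274-.45,232-.45]
p=onz(t,q,57);print(p.round(1),'widths',np.linalg.norm(p[0]-p[1]),np.linalg.norm(p[2]-p[3]))
a=(p[0]+p[1])/2;b=(p[2]+p[3])/2;print(a,b,np.linalg.norm(a-b),(a+b)/2,np.degrees(np.arctan2(-(a-b)[0],(a-b)[1])))
s=load('s2')
q=np.array([(155,108),(135,240),(578,130),(565,270)])/10+[230-.45,165-.45]
p=onz(s,q,57);print(p.round(1),p.mean(0))
```

```text
[[ 4.604e+02  3.700e+00  5.700e+01]
 [ 4.164e+02  2.000e-01  5.700e+01]
 [ 4.701e+02 -9.460e+01  5.700e+01]
 [ 4.276e+02 -1.000e+02  5.700e+01]] widths 44.14542096555894 42.84936661193999
[438.35974817   1.94478533  57.        ] [448.87661481 -97.30992112  57.        ] 99.81032630164029 [443.61818149 -47.6825679   57.        ] 6.048399145060155
[[ 427.  -100.6   57. ]
 [ 472.1  -94.    57. ]
 [ 416.8   -0.5   57. ]
 [ 464.2    4.8   57. ]] [445.02832121 -47.57268441  57.        ]
```

Request:
apply_moves --motion "1 0 0 -20 0 0 0;1 0 0 -20 0 0 0;1 0 0 -20 0 0 0;1 0 0 0 0 0 -6;1 0 0 0 0 0 -6;1 0 0 0 0 0 -6;1 -20 -11 0 0 0 0;1 -20 -11 0 0 0 0;1 -20 -11 0 0 0 0;1 -20 -11 0 0 0 0"

```text
clock: 7.5
tcp_pos: [496.8, 81.4, 151.7]
tcp_rot: [[-0.104, 0.995, 0.0], [0.995, 0.104, -0.0], [-0.0, 0.0, -1.0]]
contact_force: [1.0, -0.9, -3.0]
grip_width: 0.2
```

Request:
apply_moves --motion "1 -20 -11 0 0 0 0;1 -20 -11 0 0 0 0;1 -20 -11 0 0 0 0;1 -20 -11 0 0 0 0;1 -20 -11 0 0 0 0;1 -20 -11 0 0 0 0;1 -3 0 0 0 0 0;1 0 0 0 0 0 0;1 0 0 0 0 0 0;1 0 0 0 0 0 0"

```text
clock: 8.5
tcp_pos: [444.7, -46.1, 151.6]
tcp_rot: [[-0.105, 0.994, 0.0], [0.994, 0.105, 0.0], [0.0, 0.0, -1.0]]
contact_force: [0.4, -0.2, -2.5]
grip_width: 0.2
```

Run:
```python
from h import *
s=arm.observe();print(s['qpos'],s['tcp_pos'],s['tcp_rot'],s['contact_force'],s['grip_width']*93)
snap('wrist','w3');snap('side','s3')
```

```text
[-13.35238748  22.54702205  16.15703956 131.59347863 -13.47779071
  27.29771168  19.69229841] [444.72092552 -46.10986467 151.60703561] [[-1.05282134e-01  9.94442359e-01  2.58819027e-04]
 [ 9.94442381e-01  1.05282089e-01  1.81612192e-04]
 [ 1.53353849e-04  2.76501128e-04 -9.99999950e-01]] [ 0.38908908 -0.16090853 -2.46855335] 18.63444682217686
```

View pics/w3.png

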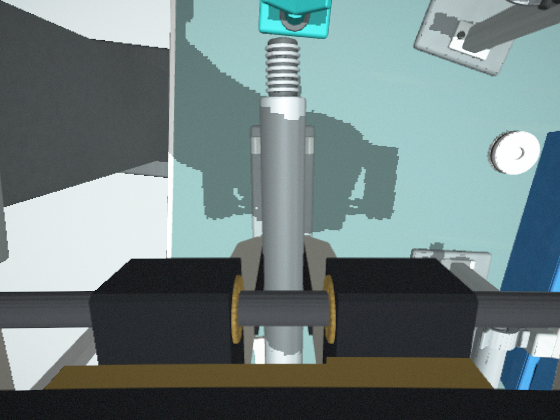

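View pics/s3.png

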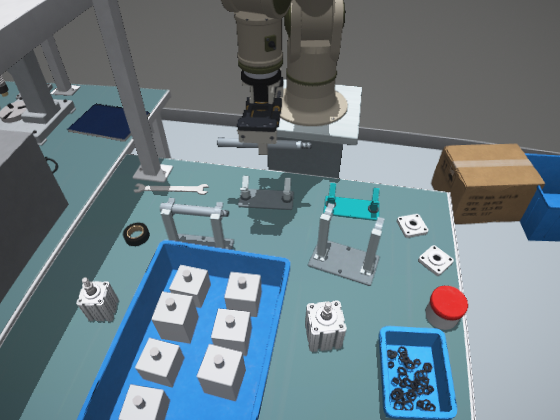

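The wrist view shows the near V-head tips (columns 251 and 313) evenly either side of the rod (column 282). I'll lower it now.

Request:
apply_moves --motion "1 -1 0 16 0 0 0;1 0 0 16 0 0 0;1 0 0 16 0 0 0;1 0 0 16 0 0 0;1 0 0 14 0 0 0;1 0 0 12 0 0 0;1 0 0 10 0 0 0;1 0 0 6 0 0 0;1 0 0 4 0 0 0;1 0 0 4 0 0 0"

```text
clock: 9.6
tcp_pos: [444.6, -47.9, 37.5]
tcp_rot: [[-0.104, 0.995, 0.0], [0.995, 0.104, -0.0], [-0.0, 0.0, -1.0]]
contact_force: [-0.1, -0.2, -2.8]
grip_width: 0.2
```

Request:
apply_moves --motion "1 0 0 2 0 0 0;1 0 0 2 0 0 0;1 0 0 0 0 0 0;1 0 0 0 0 0 0"

```text
clock: 10.0
tcp_pos: [444.5, -47.9, 33.8]
tcp_rot: [[-0.104, 0.995, 0.0], [0.995, 0.104, -0.0], [-0.0, 0.0, -1.0]]
contact_force: [-0.8, -0.6, -2.8]
grip_width: 0.201
```

Run:
```python
from h import *
s=arm.observe();print(s['tcp_pos'],s['contact_force'],s['ft_torque'])
c=snap('side','s4');cv2.imwrite('pics/s4c.png',cv2.resize(c['pixels'][110:240,180:380],None,fx=4,fy=4,interpolation=2))
```

```text
[444.45271449 -47.92879238  33.77349427] [-0.7503277  -0.56994904 -2.82036659] [-0.11750352  0.095073    0.03941452]
```

View pics/s4c.png

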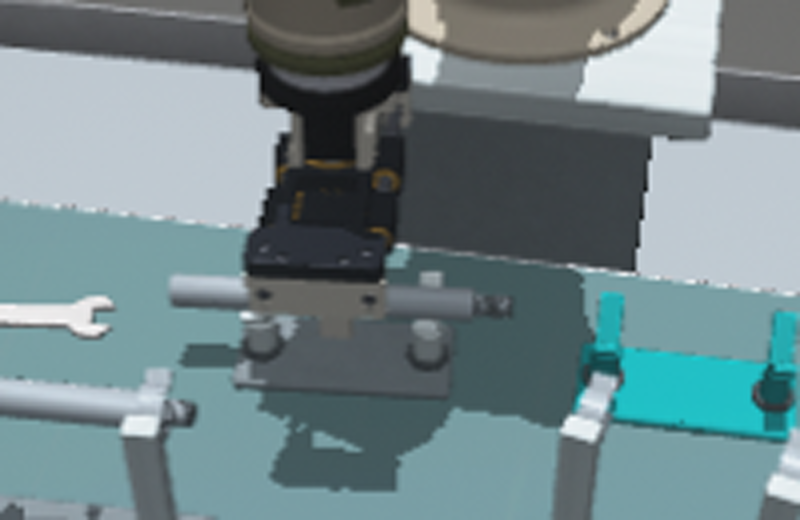

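Request:
apply_moves --motion "1 0 0 1 0 0 0;1 0 0 1 0 0 0;1 0 0 0 0 0 0"

```text
clock: 10.35
tcp_pos: [444.1, -48.0, 32.0]
tcp_rot: [[-0.104, 0.995, 0.0], [0.995, 0.104, 0.0], [0.0, 0.0, -1.0]]
contact_force: [-1.6, -0.2, 6.9]
grip_width: 0.2
```

Request:
apply_moves --motion "1 0 0 0.5 0 0 0;1 0 0 0 0 0 0;1 0 0 0 0 0 0"

```text
clock: 10.65
tcp_pos: [444.2, -47.9, 32.0]
tcp_rot: [[-0.104, 0.995, 0.001], [0.995, 0.104, 0.0], [0.0, 0.001, -1.0]]
contact_force: [-2.0, 0.7, 16.3]
grip_width: 0.199
```

The contact force rose at the expected seated height, so I'll release.

Request:
apply_moves --motion "1 0 0 -0.5 0 0 0;0.7 0 0 0 0 0 0;0.5 0 0 0 0 0 0;0.3 0 0 0 0 0 0;0.3 0 0 0 0 0 0;0.3 0 0 0 0 0 0;0.3 0 0 0 0 0 0;0.3 0 0 0 0 0 0"

```text
clock: 11.45
tcp_pos: [444.4, -48.0, 31.6]
tcp_rot: [[-0.104, 0.995, 0.0], [0.995, 0.104, -0.0], [-0.0, 0.0, -1.0]]
contact_force: [0.1, -0.1, -0.8]
grip_width: 0.693
```

Run:
```python
from h import *
s=arm.observe();print(s['tcp_pos'],s['contact_force'],s['grip_width']*93)
snap('wrist','w5')
```

```text
[444.39024483 -47.95558035  31.60401195] [ 0.14042114 -0.07946187 -0.77953161] 64.41476336232851
```

View pics/w5.png

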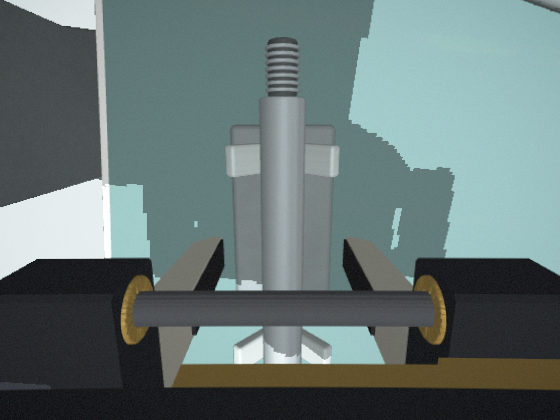

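The wrist view shows the rod (column 282) centred in both V-heads, with tips at columns 226–339 near row 160 and 235–331 near row 350. I'll retreat upwards and check.

Request:
apply_moves --motion "0.3 0 0 -10 0 0 0;0.3 0 0 -15 0 0 0;0.3 0 0 -20 0 0 0;0.3 0 0 -25 0 0 0;0.3 0 0 -25 0 0 0;0.3 0 0 -25 0 0 0;0.3 -25 0 -20 0 0 0;0.3 -25 0 -10 0 0 0;0.3 0 0 0 0 0 0;0.3 0 0 0 0 0 0"

```text
clock: 12.5
tcp_pos: [449.3, -97.7, 182.2]
tcp_rot: [[-0.103, 0.995, 0.001], [0.995, 0.103, 0.0], [0.0, 0.001, -1.0]]
contact_force: [-0.1, 0.6, -0.8]
grip_width: 0.7
```

Run:
```python
from h import *
s=arm.observe();print(s['tcp_pos'],s['contact_force'],s['clock'])
snap('wrist','w6');c=snap('side','s6');cv2.imwrite('pics/s6c.png',cv2.resize(c['pixels'][150:280,140:340],None,fx=4,fy=4,interpolation=2))
```

```text
[449.31190739 -97.70288127 182.20978303] [-0.12101985  0.59709474 -0.80954549] 12.5
```

View pics/s6c.png

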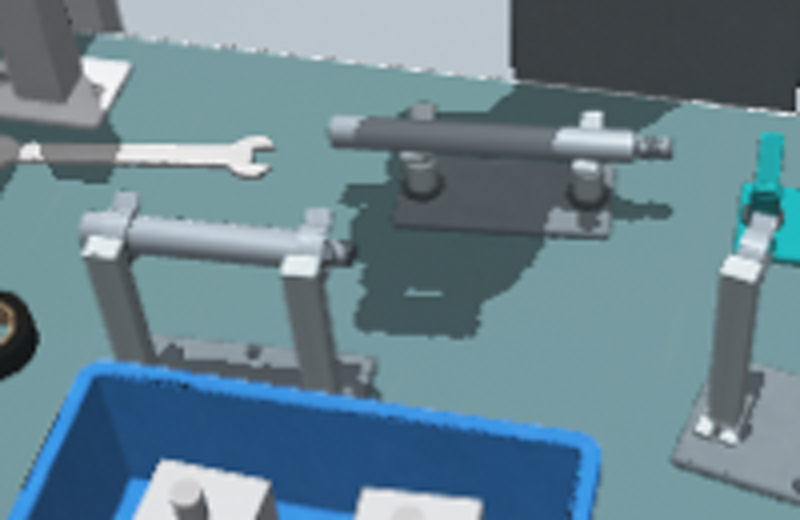

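View pics/w6.png

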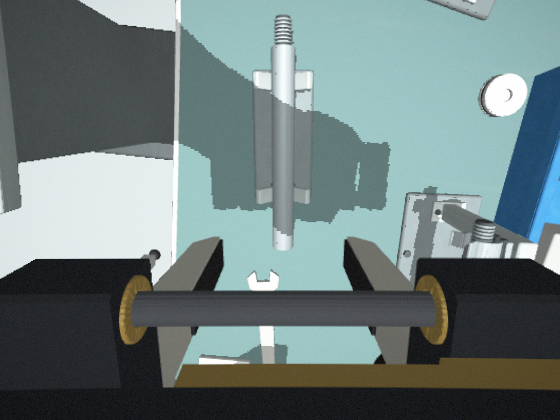

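Run:
```python
from h import *
d=load('w6')
e=onz(d,[(283.5,15),(283.5,247)],50);print('rod',e.round(1),e.mean(0).round(1),np.linalg.norm(e[0]-e[1]))
p=onz(d,[(263,79),(304,79),(265,194),(301,194)],55);print('heads',p.round(1),p.mean(0).round(1))
s=load('s6');q=np.array([(672,147),(333,130)])/4+[140-.4,150-.4]
e=onz(s,q,50);print('side rod',e.round(1),e.mean(0),np.linalg.norm(e[0]-e[1]))
print(arm.hand_in())
```

```text
rod [[ 434.6   52.3   50. ]
 [ 455.  -148.    50. ]] [444.8 -47.8  50. ] 201.29469515168557
heads [[422.5   1.9  55. ]
 [456.7   5.4  55. ]
 [432.7 -96.1  55. ]
 [465.5 -92.8  55. ]] [444.3 -45.4  55. ]
side rod [[ 430.8   49.8   50. ]
 [ 451.9 -148.9   50. ]] [441.35321058 -49.56126665  50.        ] 199.87138301832823
the job is handed in; nothing more can be done
None
```

I gripped the long rod between its clips, pulled it 45 mm straight forward out of them, and laid it in both V-heads of the grey rest. I then released it, backed off, and handed the job in at about 12.6 s.

**Rod position:** the last wrist view puts the rod's middle at about (445, -48). The rest's middle measured (444, -45) to (445, -47.5). The rod's apparent length taken at the seated height of 50 mm is 201 mm, close to its true 200 mm, and it lies along the rest.

**Short rod and clearance:** in the last side view the short rod is still in its clips. The gripper is clear of everything.

**Disagreement:** the side camera puts the rod's middle about 3 mm away, at (441, -50). That is about the calibration error and well inside the tolerances. No check failed.

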